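# Press the vents of the lunch box and dressing pot shut

## Robot

A 6-joint arm with a two-finger parallel gripper is mounted at the origin on the work surface. World frame = base frame: x ahead of the robot, y to its left, z up, the work surface at z = 0. Lengths are in m, angles in rad, forces in N, time in s.
With the tool pointing down it reaches from about 0.35 to 0.925 m from the base axis. Payload 6.4 kg.
Tool frame: the origin (TCP) lies at the very end of the fingers, on their centre line; the grasp point (between the pads) lies 19 mm behind it; z points along the fingers, y is the line along which they close (so a half turn about z gives the same grasp; the last joint's range is limited). The gripper opens to 85 mm and grips with 20 to 120 N. Pads are 22 mm wide; open, the fingers measure 114 mm over their backs; the gripper's body (76 mm by 85 mm) begins 54 mm behind the grasp point. The pads swing forward as they close: fully open they stand 13 mm farther back than shut.
Start: joints at [1.11, 0.245, 1.558, -0, 1.339, -0.174], TCP at [0.184, 0.623, 0.231] pointing down, gripper open.
Joint ranges: [-3.13, 3.13], [-1.02, 2.26], [0.13, 2.54], [-0.95, 4.09], [0.21, 2.88], [-2.74, 2.74]. Speed limits (rad/s): [2.57, 2.57, 3.14, 3.14, 3.14, 3.14].

## Interface

Orientations are given as a unit quaternion [w, x, y, z].
In Python, from workcell import manip, read_camera, camera_model, models gives the robot as it stands.
- The arm moves only by the shell command python3 -m creep 'ROWS'. ROWS is text: rows parted by semicolons, each of 7 numbers parted by spaces: the opening, from 0 (shut) to 1 (fully open), then the shift along the tool's x, y, z in mm, then the turn, a rotation vector about the tool's x, y, z in rad. In form: fingers dx dy dz ax ay az; .... A call has 1 to 20 rows; each row is the pose to reach, as a shift and turn from the pose commanded when the call began, along the tool's axes at that moment; what a row does not reach only later rows make up. A row lasts 1/12 s, in which the tool goes at most 41.7 mm and 7.16 degrees, less where a joint would pass 70% of its speed; a pose out of reach is approached as far as the arm can. A call with a gripper value outside its range is refused whole. The fingers move at their own pace and stop on an object; the grip force is fixed at half the most. Time passes only in rows, so rows that repeat a pose let the fingers close. It gives the time, the measured TCP pose, the force, the opening and the grip force at its end, in the units of the state.
- manip.read_state(): the state, without advancing time (a new reading comes with each control period).
- read_camera(name): name is "scene" or "top" or "wrist"; returns (picture, depth): 384x512x3 uint8, blue, green, red; 384x512 float32, m along the optical axis (not along the pixel's ray), 0 where there is no reading.
- camera_model(name): a dict with "K" (3x3 intrinsics, pixels), "extrinsics" (4x4, takes a point from camera to world coordinates). Camera axes: x right, y up, looking along -z (the intrinsics and any distortion apply to the point x, -y, -z); pixel columns grow to the right and rows downward; lengths in m; the calibration is good to about 2 mm. A picture is of the moment at which its call begins: read the wrist's pose just before it. camera_model takes no time and is no camera call; for the wrist camera it gives the pose at the moment of the call.
- manip.sign_off(): hands the job in; it is judged then, once.
Trained networks look in the newest picture that a camera, given by its name, has taken for a name from the list of things; names that differ only in an ending like _2 or _b are one class to them, and where a whole thing is asked for, a point or a joint stands for the part that bears it (a point fixed in the world has none). Each returns a list of dicts, best first, with "p" (0 to 1); they miss things now and then, are a little off and sometimes report something else, mostly with a low value. They report only what shows in the picture. A call takes as long as a camera call. They do not tell look-alikes from the thing itself.
- models.look_for(camera, target): "at" ([column, row] in pixels, amid what is visible of it).
- models.pinpoint(camera, target): "at" ([column, row] in pixels: a listed point, or the origin of a listed thing).
The state is a dict: "t": time; "joint_positions": joint angles; "dq": joint speeds; "joint_efforts": joint torques, N m; "tool_pos": TCP position; "tool_rot": TCP orientation; "wrist_force": force on the tool from outside, world axes, zero at the start; "wrist_torque": the same for the moment, N m; "finger_gap": finger opening in m; "grasp_force": force on a finger pad.
Only numpy, scipy, OpenCV 4.12 (cv2) and the standard library are available. Lean on these libraries where they do the work, as an engineer would, in place of code of your own. Each camera call takes 0.05 s, during which the arm holds its last target. There are 200 camera calls.

## Task

Lunch is being packed for the bag: with the fingertips, gently press two vent plugs fully home, the one over the lunch box's large compartment and the one on the round dressing pot, in either order, then take the hand away. Leave the plugs of the two small compartments and of the square tub standing up. Do not lift, tip or shift the containers, or disturb anything else on the desk.

Things in the scene. Friction and masses are not known exactly. Their poses are not given: they have to be found in the camera images.
- main_plug_top (a point): Centre of the top face of the plug over the large compartment of the lunch box; it moves down with the plug. z axis up. Standing up it is about 76 mm above the desk.
- main_plug (a joint): The plug to press on the lunch box: over the large compartment, in the middle of the one large steel panel of the lid. Black rubber, 24 mm across. Value in m: 0 = up (top 10 mm above the lid), 0.008 = fully home (top 2 mm above the lid, hard stop); starts 0 to 0.001. Slides straight down against about 2.5 N of steady friction and stays where it is left.
- pot_plug_top (a point): Centre of the top face of the plug of the round dressing pot; it moves down with the plug. z axis up. Standing up it is about 60 mm above the desk.
- pot_plug (a joint): The plug to press on the round pot, in the middle of its lid. Black rubber, 24 mm across. Value in m: 0 = up (top 10 mm above the lid), 0.008 = fully home (top 2 mm above the lid, hard stop); starts 0 to 0.001. Slides straight down against about 2.5 N of steady friction and stays where it is left.
- small_plug_a (a joint): Plug over one small compartment of the lunch box: to be left up. Black rubber, 24 mm across. Value in m: 0 = up (top 10 mm above the lid), 0.008 = fully home (top 2 mm above the lid, hard stop); starts 0 to 0.001. Slides straight down against about 2.5 N of steady friction and stays where it is left.
- small_plug_b (a joint): Plug over the other small compartment of the lunch box: to be left up. Black rubber, 24 mm across. Value in m: 0 = up (top 10 mm above the lid), 0.008 = fully home (top 2 mm above the lid, hard stop); starts 0 to 0.001. Slides straight down against about 2.5 N of steady friction and stays where it is left.
- tub_plug (a joint): Plug of the square snack tub: to be left up. Black rubber, 24 mm across. Value in m: 0 = up (top 10 mm above the lid), 0.008 = fully home (top 2 mm above the lid, hard stop); starts 0 to 0.001. Slides straight down against about 2.5 N of steady friction and stays where it is left.
- lunchbox: Loose steel lunch box, black lid, 230 x 156 mm, lid top 66 mm up, about 0.85 kg, any yaw. The lid shows one large steel panel (112 x 140 mm) at one end, two small ones (78 x 66 mm) at the other, one per compartment, a plug in the middle of each. Origin: centre of underside; x lengthwise, towards the small panels; z up. Plugs at x, y = -44, 0 (large), 61, 37 and 61, -37 mm (small).
- pot: Round steel dressing pot with black lid, 72 mm across, lid top 50 mm above the desk, about 0.2 kg, loose. Origin: centre of the underside, z up; plug on its axis.
- tub: Square steel snack tub with black lid, 66 x 66 mm, lid top 50 mm above the desk, about 0.2 kg, loose. Origin: centre of the underside, z up; plug in the middle of its lid. It and the round pot may stand in either order.
- mug: White mug, 76 mm across, 85 mm high, handle at its +y. Bystander. Origin: centre of the underside.
- pen: Green pen, 135 mm long along its x, 10 mm thick. Bystander. Origin: centre of its underside.
- spoon: Steel spoon lying on the desk along its x. Bystander. Origin: underside.
- tape: Roll of clear tape lying flat, 76 mm across, 20 mm high. Bystander. Origin: centre of the underside.
- cap: Loose black screw cap, 56 mm across, 16 mm high. Bystander. Origin: centre of the underside.
- case: Brown glasses case, 62 x 155 x 36 mm, long along its y. Bystander. Origin: centre of the underside.
Not all that is in view belongs to the job. What is shaped like the tub but blue is not meant. Leave any turquoise look-alike of the pot alone.

How it is judged:
At the end, for the whole second after the job is handed in: The plug over the lunch box's large compartment and the plug of the round pot are pressed in to 6.5 mm or more of their 8 mm; the other three plugs are in by less than 2.5 mm; lunch box, pot and tub stand upright, at rest, within 15 mm of where they started, and the other things within 20 mm (value of joint each of main_plug, pot_plug above 0.0065 m and value of joint each of small_plug_a, small_plug_b, tub_plug below 0.0025 m and distance of each of lunchbox, pot, tub from where it was at the start of the episode below 0.015 m and angle between each of lunchbox, pot, tub's own z axis and vertical below 0.1 rad and distance of each of mug, pen, spoon, tape, cap, case from where it was at the start of the episode below 0.02 m and linear speed of each of lunchbox, pot, tub below 0.01 m/s); the robot touches nothing.
It fails at once if a plug that should stay up is pressed in (2.5 mm or more) (value of joint any of small_plug_a, small_plug_b, tub_plug above 0.0025 m).
It fails at once if the fingers press on a container harder than 30 N (contact force between the fingers and lunchbox above 30 N or contact force between the fingers and pot above 30 N or contact force between the fingers and tub above 30 N).
It fails at once if a container is lifted by 8 mm or tipped by 0.15 rad (height (world z) of any of lunchbox, pot, tub above 0.008 m or angle between any of lunchbox, pot, tub's own z axis and vertical above 0.15 rad).
It fails at once if a container is shifted by 15 mm or more (distance of any of lunchbox, pot, tub from where it was at the start of the episode above 0.015 m).
It fails at once if another thing on the desk is shifted by 20 mm or more (distance of any of mug, pen, spoon, tape, cap, case from where it was at the start of the episode above 0.02 m).
It also fails if it takes over 45 s, if anything falls off the work surface, if the arm or the gripper's body presses on something with over 40 N, if the wrist force passes 120 N, or if a joint passes its speed limit or range.

## Working session

There is one attempt and no reset: what is moved stays moved. The work goes in short steps, Python scripts to look and compute and a shell command to move; the robot and the scene stay as the last step left them, time stands still between calls to the robot, and variables do not carry over. Pictures are saved under pics/ and viewed, at most 10 in all, crops included, and the job is handed in when it is done.

```bash
mkdir -p pics; cat > h.py <<'E'
import numpy as np,cv2
from workcell import manip, read_camera, camera_model, models
def world(cam,uv,d,M=None):
    m=M or camera_model(cam);K=np.array(m["K"]);E=np.array(m["extrinsics"])
    x=(uv[0]-K[0,2])/K[0,0]*d;y=(uv[1]-K[1,2])/K[1,1]*d
    return (E@[x,-y,-d,1])[:3]
def atz(cam,uv,z,M=None):
    a=world(cam,uv,.1,M);b=world(cam,uv,1.,M)
    return a+(b-a)*(z-a[2])/(b[2]-a[2])
E
python3 - <<'E'
from h import *
for c in("top","scene"):
    p,d=read_camera(c);cv2.imwrite(f"pics/{c}0.png",p);np.save(f"pics/{c}d.npy",d)
    for n in("main_plug_top","pot_plug_top"):
        for r in models.pinpoint(c,n)[:6]:
            print(c,n,r,atz(c,r["at"],.076 if n[0]=="m" else .06).round(3))
print(camera_model("top").keys(),manip.read_state())
E
```

```text
top main_plug_top {'at': [223.7, 196.0], 'p': 0.5} [0.537 0.072 0.076]
top pot_plug_top {'at': [325.7, 231.6], 'p': 0.5} [ 0.449 -0.207  0.06 ]
top pot_plug_top {'at': [356.8, 265.5], 'p': 0.5} [ 0.36 -0.29  0.06]
scene pot_plug_top {'at': [162.9, 173.8], 'p': 0.5} [ 0.36  -0.304  0.06 ]
scene pot_plug_top {'at': [189.4, 187.9], 'p': 0.44} [ 0.431 -0.209  0.06 ]
dict_keys(['K', 'extrinsics']) {'t': 0.3, 'joint_positions': array([ 1.10991789e+00,  2.45389837e-01,  1.55820845e+00, -2.51399632e-05,
        1.33869841e+00, -1.74092533e-01]), 'dq': array([ 0.00199167, -0.00169978, -0.0030903 ,  0.00240177, -0.00238423,
        0.00027758]), 'joint_efforts': array([ 1.40685579e-04, -4.28906572e+01, -3.25785649e+01, -1.64384633e-04,
        3.02906046e-03,  7.24631406e-06]), 'tool_pos': array([0.1837792 , 0.62328763, 0.23088492]), 'tool_rot': array([-9.82733689e-05,  1.42899185e-01,  9.89737187e-01, -3.38248287e-04]), 'wrist_force': array([-0.37903463,  0.47107215,  0.481831  ]), 'wrist_torque': array([-0.08703318,  0.00588363, -0.0046333 ]), 'grasp_force': 0.0, 'finger_gap': 0.08557117646391756}
```

View pics/top0.png

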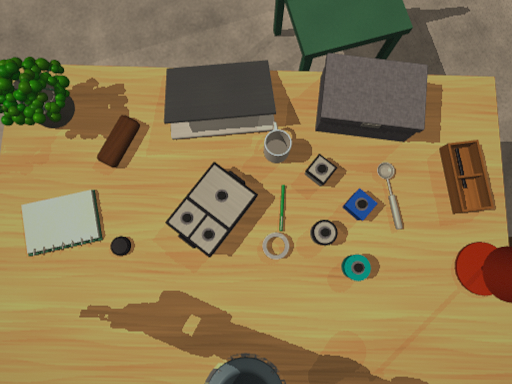

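The top view shows the lunch box at (212,208), with its large-panel plug at (222,195) and its small-panel plugs at (187,217) and (208,234). Round candidates for the pot are the steel one at (324,232) and the turquoise one at (357,267). The steel one fits the description. The tub at (321,169), the blue look-alike and the loose cap at (121,246) are not targets. I'll confirm with a crop.

```bash
python3 - <<'E'
from h import *
p=cv2.imread("pics/top0.png")[140:290,160:380]
cv2.imwrite("pics/crop0.png",cv2.resize(p,None,fx=3.5,fy=3.5,interpolation=cv2.INTER_CUBIC))
for uv,z in(((222,195),.076),((324,232),.06)): print(atz("top",uv,z))
s=manip.read_state()
from scipy.spatial.transform import Rotation as R
q=s["tool_rot"];print(R.from_quat(q,scalar_first=True).as_matrix().round(3))
E=np.array(camera_model("wrist")["extrinsics"]);print(E.round(3),camera_model("wrist")["K"])
E
```

```text
[0.53917515 0.07721468 0.076     ]
[ 0.4475818 -0.2025161  0.06     ]
[[-0.959  0.283 -0.   ]
 [ 0.283  0.959 -0.001]
 [ 0.    -0.001 -1.   ]]
[[ 0.283 -0.916 -0.283  0.112]
 [ 0.959  0.27   0.085  0.644]
 [-0.002 -0.295  0.955  0.372]
 [ 0.     0.     0.     1.   ]] [[270.41479074   0.         255.11167971]
 [  0.         270.41479074 188.43211256]
 [  0.           0.           1.        ]]
```

View pics/crop0.png

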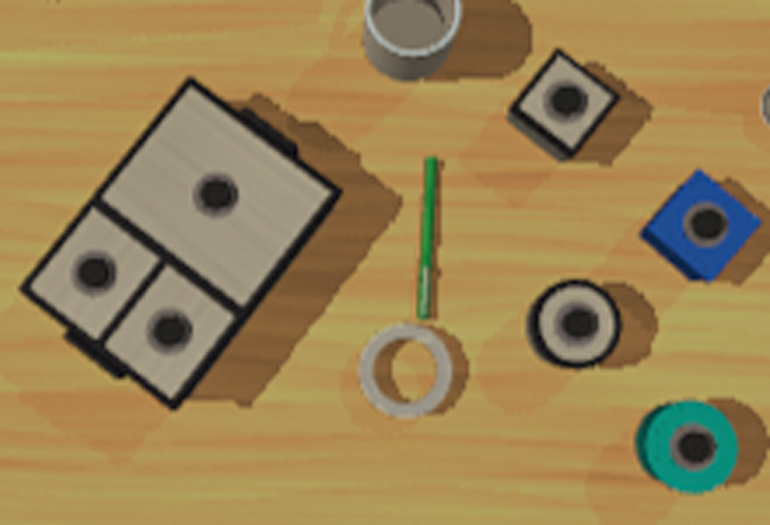

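Confirmed: the lunch box's large-panel plug and the steel round pot are the targets. I'll shut the fingers and go above the main plug.

```bash
python3 -m creep '0 -30 -26 0 0 0 0;0 -60 -52 0 0 0 0;0 -90 -78 0 0 0 0;0 -120 -103 0 0 0 0;0 -150 -129 0 0 0 0;0 -180 -155 0 0 0 0;0 -210 -181 0 0 0 0;0 -240 -207 0 0 0 0;0 -270 -233 0 0 0 0;0 -300 -258 0 0 0 0;0 -330 -284 0 0 0 0;0 -360 -310 0 0 0 0;0 -390 -336 0 0 0 0;0 -420 -362 10 0 0 0;0 -450 -388 20 0 0 0;0 -475 -409 30 0 0 0;0 -490 -422 40 0 0 0;0 -495 -426 50 0 0 0;0 -495 -426 50 0 0 0;0 -495 -426 50 0 0 0'
cat > look.py <<'E'
import sys;from h import *
from scipy.spatial.transform import Rotation as R
n,z,f,gx,gy=sys.argv[1],float(sys.argv[2]),sys.argv[3],float(sys.argv[4]),float(sys.argv[5])
s=manip.read_state();M=camera_model("wrist");p,d=read_camera("wrist")
T=R.from_quat(s["tool_rot"],scalar_first=True).as_matrix()
print("tcp",s["tool_pos"].round(4),"F",s["wrist_force"].round(2),s["t"]);print(T.round(3))
K=np.array(M["K"]);E=np.array(M["extrinsics"])
def proj(P):
    c=np.linalg.inv(E)@[*P,1];return K[0,2]+K[0,0]*c[0]/-c[2],K[1,2]-K[1,1]*c[1]/-c[2]
u=np.array(proj((gx,gy,z)));print("guess px",u,"tip px",proj(s["tool_pos"]))
c=[]
for r in models.pinpoint("wrist",n)[:5]:
    P=atz("wrist",r["at"],z,M);print("net",r,P.round(4),"tool shift mm",((P-s["tool_pos"])@T*1e3).round(1))
# dark blob nearest guess
g=(p.max(2)<70).astype(np.uint8);k,l,st,ce=cv2.connectedComponentsWithStats(g)
for i in sorted(range(1,k),key=lambda i:np.linalg.norm(ce[i]-u)):
    if st[i,4]>60:
        P=atz("wrist",ce[i],z,M);print("blob",ce[i].round(1),st[i],P.round(4),"tool shift mm",((P-s["tool_pos"])@T*1e3).round(1));c.append(i)
        if len(c)==3:break
cv2.imwrite(f"pics/{f}.png",p)
E
python3 look.py main_plug_top .076 w1 .538 .074
```

```text
t: 1.97
tool_pos: [0.5374, 0.0753, 0.1806]
tool_rot: [-0.001, 0.143, 0.99, 0.0]
wrist_force: [-0.5, 0.8, 0.1]
finger_gap: -0.0003
grasp_force: 0.0
tcp [0.5374 0.0753 0.1806] F [-0.52  0.79  0.08] 1.9667
[[-0.959  0.283 -0.002]
 [ 0.283  0.959  0.   ]
 [ 0.002 -0.    -1.   ]]
guess px [254.78235158 188.18897777] tip px (np.float64(256.21980510144544), np.float64(239.2452746476058))
blob [259.5 187.5] [248 176  24  24 472] [0.5386 0.0785 0.076 ] tool shift mm [ -0.4   3.4 104.6]
blob [254.1 299.5] [    0     0   497   384 49436] [0.6594 0.0373 0.076 ] tool shift mm [-128.    -1.9  104.4]
blob [136.  220.1] [129 205  15  32  92] [ 0.5363 -0.048   0.076 ] tool shift mm [ -34.1 -118.5  104.6]
```

View pics/w1.png

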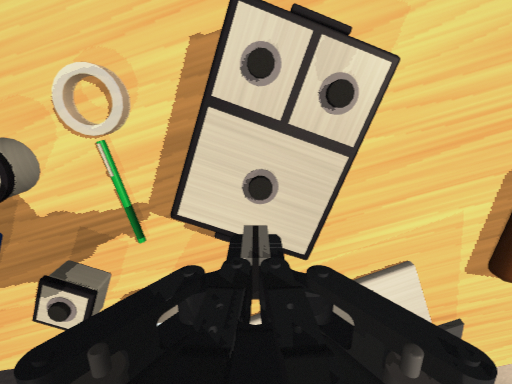

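The plug (260,187) lies just ahead of the tip. I'll correct by 3 mm and descend to about 5 mm above it.

```bash
python3 -m creep '0 0 3 20 0 0 0;0 0 3 40 0 0 0;0 0 3 60 0 0 0;0 0 3 75 0 0 0;0 0 3 85 0 0 0;0 0 3 92 0 0 0;0 0 3 97 0 0 0;0 0 3 99 0 0 0;0 0 3 99 0 0 0;0 0 3 99 0 0 0'
python3 look.py main_plug_top .076 w2 .5386 .0785
```

```text
t: 2.9
tool_pos: [0.5396, 0.0778, 0.0831]
tool_rot: [0.001, 0.143, 0.99, 0.0]
wrist_force: [0.4, -0.4, 0.9]
finger_gap: 0.0001
grasp_force: 0.0
tcp [0.5396 0.0778 0.0831] F [ 0.43 -0.44  0.91] 2.9
[[-0.959  0.283  0.001]
 [ 0.283  0.959 -0.   ]
 [-0.001  0.    -1.   ]]
guess px [256.93915674 231.90946904] tip px (np.float64(256.2820176816704), np.float64(239.18938129306508))
net {'at': [257.8, 234.8], 'p': 0.78} [0.5406 0.0785 0.076 ] tool shift mm [-0.8  0.9  7.1]
blob [253.4 294.6] [    0     0   497   384 51067] [0.5813 0.0636 0.076 ] tool shift mm [-44.   -1.8   7.1]
blob [ 85.3 253.5] [ 67 221  37  67 355] [ 0.5226 -0.028   0.076 ] tool shift mm [ -13.6 -106.2    7.1]
blob [388.8  81.9] [ 364   58   51   48 1871] [0.4765 0.1671 0.076 ] tool shift mm [85.8 67.8  7. ]
```

View pics/w2.png

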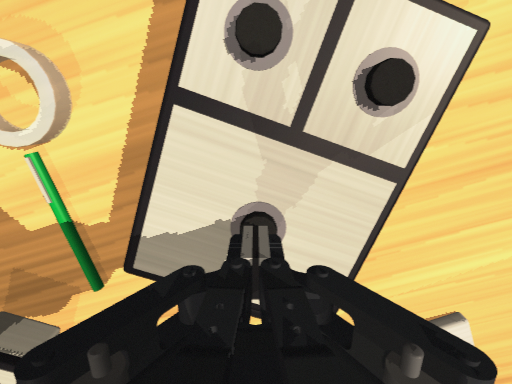

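The tip is centred over the plug (258,228). I'll press slowly.

```bash
python3 -m creep '0 0 1 3 0 0 0;0 0 1 5 0 0 0;0 0 1 6 0 0 0;0 0 1 7 0 0 0;0 0 1 8 0 0 0;0 0 1 9 0 0 0;0 0 1 10 0 0 0;0 0 1 10 0 0 0;0 0 1 10 0 0 0'
```

```text
t: 3.75
tool_pos: [0.5394, 0.0786, 0.0722]
tool_rot: [0.0, 0.143, 0.99, 0.0]
wrist_force: [0.2, -1.0, -0.0]
finger_gap: 0.0001
grasp_force: 0.0
```

```bash
python3 -m creep '0 0 0 0.7 0 0 0;0 0 0 1.4 0 0 0'; python3 -m creep '0 0 0 0.7 0 0 0;0 0 0 1.4 0 0 0'
```

```text
t: 3.92
tool_pos: [0.5394, 0.0787, 0.0711]
tool_rot: [0.0, 0.143, 0.99, 0.0]
wrist_force: [-1.1, 0.3, 2.2]
finger_gap: 0.0
grasp_force: 1.2
t: 4.08
tool_pos: [0.5394, 0.0787, 0.0696]
tool_rot: [0.0, 0.143, 0.99, -0.0]
wrist_force: [-0.9, -0.5, 2.8]
finger_gap: -0.0001
grasp_force: 1.2
```

```bash
python3 -m creep '0 0 0 0.5 0 0 0;0 0 0 1 0 0 0;0 0 0 1 0 0 0'
```

```text
t: 4.33
tool_pos: [0.5394, 0.0787, 0.0685]
tool_rot: [0.0, 0.143, 0.99, 0.0]
wrist_force: [-1.5, 0.3, 1.9]
finger_gap: 0.0
grasp_force: 0.8
```

In contact, about 2.5 N while sliding. I'll continue in small steps until the force rises at the stop.

```bash
python3 -m creep '0 0 0 0.5 0 0 0;0 0 0 0.8 0 0 0'; python3 -m creep '0 0 0 0.4 0 0 0;0 0 0 0.4 0 0 0'
```

```text
t: 4.5
tool_pos: [0.5394, 0.0787, 0.068]
tool_rot: [0.0, 0.143, 0.99, -0.0]
wrist_force: [-1.6, -0.6, 6.5]
finger_gap: 0.0001
grasp_force: 3.2
t: 4.67
tool_pos: [0.5395, 0.0786, 0.068]
tool_rot: [-0.0, 0.143, 0.99, -0.0]
wrist_force: [-2.4, -0.7, 6.3]
finger_gap: -0.0001
grasp_force: 3.6
```

```bash
python3 -m creep '0 0 0 0.5 0 0 0;0 0 0 0.5 0 0 0'
```

```text
t: 4.83
tool_pos: [0.5395, 0.0787, 0.068]
tool_rot: [-0.0, 0.143, 0.99, -0.0]
wrist_force: [-4.4, 0.2, 10.7]
finger_gap: 0.0001
grasp_force: 5.3
```

Hard stop at z 0.068: the main plug is home. Next I'll lift, then go across to the pot.

```bash
python3 -m creep '0 0 0 -5 0 0 0;0 0 0 -15 0 0 0;0 0 0 -35 0 0 0;0 0 0 -60 0 0 0;0 0 0 -85 0 0 0;0 0 -20 -105 0 0 0;0 2 -50 -110 0 0 0;0 3 -80 -110 0 0 0;0 4 -115 -110 0 0 0;0 5 -150 -110 0 0 0;0 6 -185 -110 0 0 0;0 7 -220 -110 0 0 0;0 8 -255 -110 0 0 0;0 8 -280 -105 0 0 0;0 8 -293 -100 0 0 0;0 8 -298 -95 0 0 0;0 8 -298 -95 0 0 0;0 8 -298 -95 0 0 0'
python3 look.py pot_plug_top .06 w3 .4475 -.205
```

```text
t: 6.33
tool_pos: [0.4472, -0.2043, 0.1615]
tool_rot: [-0.0, 0.143, 0.99, 0.0]
wrist_force: [0.8, 0.5, 0.8]
finger_gap: -0.0002
grasp_force: 0.0
tcp [ 0.4472 -0.2043  0.1615] F [0.78 0.5  0.85] 6.3333
[[-0.959  0.283 -0.001]
 [ 0.283  0.959  0.001]
 [ 0.001  0.001 -1.   ]]
guess px [255.18878385 188.53619147] tip px (np.float64(256.2546411675493), np.float64(239.1999716354245))
net {'at': [126.8, 124.4], 'p': 0.88} [ 0.3592 -0.2963  0.06  ] tool shift mm [  58.3 -113.2  101.5]
net {'at': [254.7, 187.7], 'p': 0.6} [ 0.4466 -0.2052  0.06  ] tool shift mm [  0.2  -1.1 101.5]
blob [252.9 187.9] [241 176  25  25 489] [ 0.4463 -0.2069  0.06  ] tool shift mm [  0.   -2.8 101.5]
blob [253.1 179.7] [ 218  149   71   71 1180] [ 0.4387 -0.2044  0.06  ] tool shift mm [  8.1  -2.6 101.5]
blob [127.7 120.2] [113 107  30  28 641] [ 0.3561 -0.294   0.06  ] tool shift mm [  61.9 -111.9  101.5]
```

View pics/w3.png

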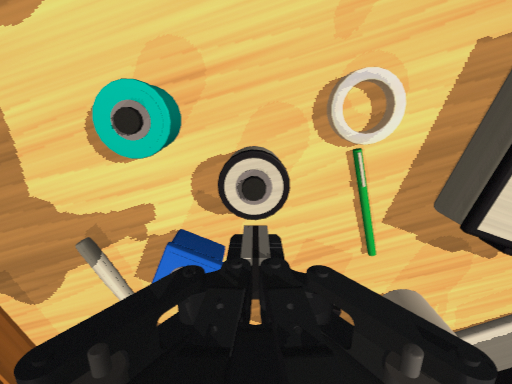

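The steel pot's plug is at (253,187), with the turquoise one well away at (128,120). I'll descend with a 2.5 mm correction.

```bash
python3 -m creep '0 0 -2.5 20 0 0 0;0 0 -2.5 40 0 0 0;0 0 -2.5 60 0 0 0;0 0 -2.5 75 0 0 0;0 0 -2.5 85 0 0 0;0 0 -2.5 91 0 0 0;0 0 -2.5 94 0 0 0;0 0 -2.5 95 0 0 0;0 0 -2.5 95 0 0 0'
python3 look.py pot_plug_top .06 w4 .4463 -.2067
```

```text
t: 7.18
tool_pos: [0.4471, -0.2075, 0.0674]
tool_rot: [0.0, 0.143, 0.99, -0.0]
wrist_force: [-0.2, 0.3, 0.6]
finger_gap: 0.0001
grasp_force: 0.0
tcp [ 0.4471 -0.2075  0.0674] F [-0.22  0.26  0.61] 7.1833
[[-0.959  0.283  0.001]
 [ 0.283  0.959 -0.001]
 [-0.001 -0.    -1.   ]]
guess px [257.06214429 231.89714874] tip px (np.float64(256.2329499504279), np.float64(239.20025548006763))
net {'at': [261.0, 234.1], 'p': 0.78} [ 0.4484 -0.2048  0.06  ] tool shift mm [-0.5  2.9  7.4]
net {'at': [53.0, 130.9], 'p': 0.73} [ 0.3573 -0.2957  0.06  ] tool shift mm [  61.2 -110.     7.4]
blob [251.8 324.6] [   14   171   483   213 44518] [ 0.5122 -0.2298  0.06  ] tool shift mm [-68.7  -3.    7.5]
blob [ 57.4 127.3] [  32  106   52   44 1770] [ 0.3563 -0.2925  0.06  ] tool shift mm [  63.1 -107.2    7.4]
```

View pics/w4.png

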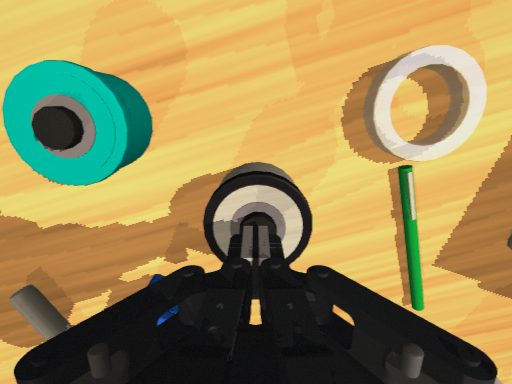

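The tip is centred on the pot plug (258,225). I'll press.

```bash
python3 -m creep '0 0 1 3 0 0 0;0 0 1 5 0 0 0;0 0 1 6 0 0 0;0 0 1 7 0 0 0;0 0 1 8 0 0 0;0 0 1 9 0 0 0;0 0 1 10 0 0 0;0 0 1 11 0 0 0;0 0 1 12 0 0 0'; python3 -m creep '0 0 0 0.7 0 0 0;0 0 0 1.4 0 0 0;0 0 0 2 0 0 0'
```

```text
t: 8.03
tool_pos: [0.4469, -0.2063, 0.0548]
tool_rot: [-0.0, 0.143, 0.99, 0.0]
wrist_force: [-0.9, 1.1, 3.0]
finger_gap: 0.0002
grasp_force: 1.2
t: 8.28
tool_pos: [0.4468, -0.2063, 0.0527]
tool_rot: [-0.0, 0.143, 0.99, 0.0]
wrist_force: [-2.2, 1.4, 2.7]
finger_gap: 0.0
grasp_force: 1.2
```

```bash
python3 -m creep '0 0 0 0.6 0 0 0;0 0 0 1 0 0 0'; python3 -m creep '0 0 0 0.5 0 0 0;0 0 0 0.5 0 0 0'
```

```text
t: 8.45
tool_pos: [0.4469, -0.2063, 0.052]
tool_rot: [-0.0, 0.143, 0.99, 0.0]
wrist_force: [-4.4, 2.5, 8.8]
finger_gap: 0.0002
grasp_force: 3.9
t: 8.62
tool_pos: [0.4469, -0.2064, 0.052]
tool_rot: [-0.0, 0.143, 0.99, 0.0]
wrist_force: [-4.0, 2.4, 9.4]
finger_gap: -0.0004
grasp_force: 4.5
```

Hard stop at z 0.052. I'll lift straight up and check.

```bash
python3 -m creep '0 0 0 -5 0 0 0;0 0 0 -15 0 0 0;0 0 0 -35 0 0 0;0 0 0 -60 0 0 0;0 0 0 -85 0 0 0;0 0 0 -105 0 0 0;0 0 0 -115 0 0 0;0 0 0 -120 0 0 0;0 0 0 -120 0 0 0;0 0 0 -120 0 0 0;0 0 0 -120 0 0 0'
python3 - <<'E'
from h import *
p,_=read_camera("top");o=cv2.imread("pics/top0.png");s=manip.read_state()
print(s["tool_pos"],s["wrist_force"],s["t"])
a=np.hstack([x[140:290,160:380] for x in(o,p)])
cv2.imwrite("pics/end.png",cv2.resize(a,None,fx=1.8,fy=1.8,interpolation=cv2.INTER_CUBIC))
E
```

```text
t: 9.53
tool_pos: [0.4461, -0.2058, 0.1697]
tool_rot: [-0.001, 0.143, 0.99, 0.001]
wrist_force: [0.1, 0.3, 0.1]
finger_gap: 0.0004
grasp_force: 0.0
[ 0.44612257 -0.20579087  0.16972508] [ 0.07775808  0.20979031 -0.47889065] 9.5833
```

View pics/end.png

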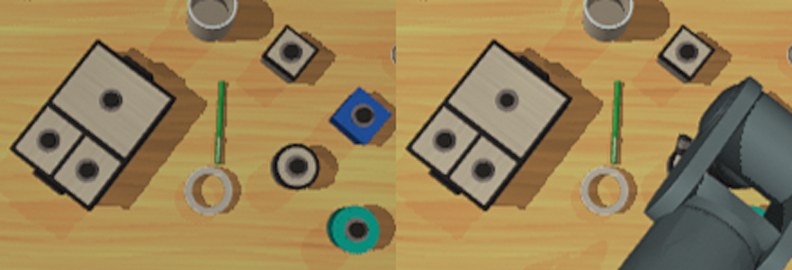

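The before/after pair shows the lunch box, tub, mug, pen and tape unmoved, while the pot is hidden by the arm. Both plugs reached their hard stops and the hand is clear.

```bash
python3 -c "from workcell import manip;print(manip.sign_off())"
```

```text
the job is handed in; nothing more can be done
None
```

I pressed the large-compartment plug and the round pot's plug to their hard stops, using about 11 N and 9 N, then lifted the hand clear and handed the job in; nothing I could see had moved, but the arm hid the pot in the last picture, so I didn't recheck its position by camera.

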